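# Shoot the spring-caught hold-down bolt over a part in its nest

## Robot

A 7-joint arm with a two-finger parallel gripper is mounted at the origin on a cart in front of the work surface, level with it; the furniture and walls round the work are solid. World frame = base frame: x ahead of the robot, y to its left, z up, the work surface at z = 0. Lengths are in m, angles in rad, forces in N, time in s.
With the tool pointing down it reaches from about 0.425 to 1.025 m from the base axis. Payload 3.6 kg.
Tool frame: the origin (TCP) lies between the finger pads; the fingertips stand 25 mm ahead of it and the grasp point (between the pads) lies 6 mm ahead of it; x points along the fingers, y is the direction in which the jaws open and shut, and the axes are right-handed (so a half turn about x gives the same grasp; the last joint's range is limited). The gripper opens to 85 mm and grips with 20 to 120 N. Pads are 22 mm wide; open, the fingers measure 114 mm over their backs; the gripper's body (76 mm by 85 mm) begins 54 mm behind the grasp point. The pads swing forward as they close: fully open they stand 13 mm farther back than shut.
Start: joints at [1.194, 0.591, 0.048, 1.609, -0.033, 0.943, -0.034], TCP at [0.202, -0.696, 0.256] pointing down, gripper open.
Joint ranges: [-2.69, 2.69], [-0.47, 2.24], [-1.27, 1.36], [0.19, 2.51], [-1.53, 4.68], [0.08, 2.07], [-3.09, 3.09]. Speed limits (rad/s): [2.57, 2.57, 3.14, 3.14, 3.14, 3.14, 3.14].

## Interface

Orientations are given as a 3x3 rotation matrix whose columns are the frame's x, y, z axes.
In Python, from bench import bot, grab_frame, camera_params, sign_off gives the robot as it stands.
- The arm moves only by the tool drive_tool, never from a script. Its argument "commands" is a list of rows, each a list of 7 numbers: the turn, a rotation vector about the tool's x, y, z in degrees, then the shift along the tool's x, y, z in m, then the gripper command: -1 is fully open, 1 is shut, values between are in proportion. In form: [[wx, wy, wz, x, y, z, gripper], ...]. A call has 1 to 10 rows; each row is the pose to reach, as a shift and turn from the pose commanded when the call began, along the tool's axes at that moment; what a row does not reach only later rows make up. A row lasts 1/12 s, in which the tool goes at most 41.7 mm and 7.16 degrees, less where a joint would pass 70% of its speed; a pose out of reach is approached as far as the arm can. A call with a gripper value outside its range is refused whole. The fingers move at their own pace and stop on an object; "squeeze" is the grip in N (left out, the last holds). Time passes only in rows, so rows that repeat a pose let the fingers close. It gives the time, the measured TCP pose, the force and the opening at its end, in the units of the state.
- bot.get_obs(): the state, without advancing time (a new reading comes with each control period).
- grab_frame(name): name is "scene" or "side" or "wrist"; returns the picture (480x640x3 uint8, red, green, blue); there is no depth.
- camera_params(name): a dict with "vertical_fov" (degrees; the focal length in pixels is half the picture's height over the tangent of half this angle, whatever the lens; pixels are square), "cx", "cy" (the principal point, pixels), "camera_from_world" (4x4, takes a point from world to camera coordinates). Camera axes: x right, y up, looking along -z (the intrinsics and any distortion apply to the point x, -y, -z); pixel columns grow to the right and rows downward; lengths in m; the calibration is good to about 2 mm. The wrist camera is an equidistant fisheye: a pixel r from the principal point sees the ray r / f radians off the axis. A picture is of the moment at which its call begins: read the wrist's pose just before it. camera_params takes no time and is no camera call; for the wrist camera it gives the pose at the moment of the call.
- sign_off(): hands the job in, once; it reports no verdict.
The state is a dict: "time": time; "joints": joint angles; "qvel": joint speeds; "joint_torque": joint torques, N m; "eef_pos": TCP position; "ee_rot": TCP orientation; "force": force on the tool from outside, world axes, zero at the start; "torque": the same for the moment, N m; "grip_width": opening from 0.0 (shut) to 1.0 (fully open).
Only numpy, scipy, OpenCV 4.12 (cv2) and the standard library are available. Lean on these libraries where they do the work, as an engineer would, in place of code of your own. Each camera call takes 0.05 s, during which the arm holds its last target. There are 200 camera calls.

## Task

Lock the pale moulded housing into its fixture: with one fingertip hold the yellow spring safety catch down, and while it is down push the red knob of the bolt with the other fingertip until the bolt lies fully home over the housing. Then take the hand away so that the catch springs back up and locks the bolt. Nothing needs to be gripped: leave the housing in its nest and the tools and parts round about where they are.

Things in the scene. Friction and masses are not known exactly. Their poses are not given: they have to be found in the camera images.
- fixture: Hold-down fixture, fixed to the table: aluminium plate 230 (its x) x 136 (its y) x 10 mm; origin at the centre of the plate's underside; z up, +x the way the bolt slides home, towards the housing. In this frame (mm): bolt along x at y=28, top at z=43; yellow catch bar at y=-30, parallel to it; a grey box under the bar reaches z=40.
- slide_bolt (a joint): travel of the steel bolt along the fixture's +x, m: 0 fully back (it starts at 0 to 0.002), 0.045 fully home over the housing; end stops at both. 2 to 3 N of drag, no spring. The tooth of the catch, when up, blocks two fins on its side: it can then move only some 3 mm, at the start, half-way (about 0.022) and at home (0.041 to 0.045).
- knob_back (a point): on the bolt's red knob, the middle of the flat rear (-x) face, which is pushed; 12 mm below the knob's top (z=80 mm). Fixture frame: x=-50, y=28, z=68 mm with the bolt at 0; moves with the bolt. Knob: upright plate 26 wide (y), 10 thick (x). Behind it a fingertip has free room down to z=47 mm (dark guides). Axes as the fixture's.
- safety_catch (a joint): how far the yellow catch bar is pressed down, m: 0 up (locking), 0.010 fully down (end stop). The bolt is free at 0.0065 or more. A spring pushes it up: 3 N at the start of the press, 7 N fully down. Let go with the bolt in a locking place, it comes up to 0 by itself.
- catch_top (a point): middle of the flat, smooth, slippery top of the yellow catch bar, 120 mm long (fixture x -100 to 20), 24 mm wide (y -42 to -18), z=68 mm when up, 58 mm fully down. It moves only up and down, so a fingertip on it slides along it as the other pushes. Centre line 58 mm from the bolt's; 33 mm are free between bar and knob. Axes as the fixture's.
- workpiece_mid (a point): centre, half-way up, of the pale moulded housing (40 x 63 x 16 mm), which lies loose in a shallow nest at the +x end of the fixture (its centre at x=66, y=26 mm), its top at z=26 mm; the bolt passes 3 mm above it.
- red_screwdriver: screwdriver with a red handle, 187 mm long, 25 mm high, loose on the table along the bolt side (+y) of the fixture; origin at the centre of its underside. Bystander.
- allen_key: bright hex key, 114 x 34 x 8 mm, loose on the table along the catch side (-y) of the fixture; origin at the centre of its underside. Bystander.
- cutters: side cutters with red handles, 131 x 47 x 12 mm, lying loose at the left of the table; origin at the centre of the underside. Bystander.
- black_housing: black moulded housing, 40 x 63 x 16 mm, lying loose at the right of the table; origin at the centre of its underside. Bystander.
- tape: roll of pale tape, 66 mm across, 19 mm high, lying loose at the right of the table; origin at the centre of its underside. Bystander.
Things that resemble listed ones, but are neither listed nor needed, are in the scene too. What is shaped like the part that bears workpiece_mid but blue or green is not meant.

How it is judged:
By the outcome, as a careful person would: the job done as asked, in the order asked, and still so for the second after the job is handed in, with the robot touching nothing.
It also fails if it takes over 38 s, if anything falls off the work surface, if the arm or the gripper's body presses on something with over 40 N, if the wrist force passes 120 N, or if a joint passes its speed limit or range.

## Working session

There is one attempt and no reset: what is moved stays moved. The work goes in short steps, Python scripts to look and compute and a tool call to move; the robot and the scene stay as the last step left them, time stands still between calls to the robot, and variables do not carry over. Pictures are saved under pics/ and viewed, about 8 in all and at most 12, crops included, and the job is handed in when it is done.

Besides the shell and the picture viewer there is one more tool, called after "Emit:" in YAML: its name, and indented under it one key for each argument. drive_tool: Moves the arm, as the interface text tells. Its arguments: {"type":"object","properties":{"commands":{"type":"array","items":{"type":"array","items":{"type":"number"}}},"squeeze":{"type":"number"}},"required":["commands"]}

```bash
mkdir -p pics
cat > h.py <<'E'
import numpy as np,cv2
from bench import bot,grab_frame,camera_params,sign_off
def ray(p,uv):
    f=240/np.tan(np.radians(p["vertical_fov"])/2); T=np.array(p["camera_from_world"])
    d=np.array([(uv[0]-p["cx"])/f,-(uv[1]-p["cy"])/f,-1.]); R=T[:3,:3]
    return -R.T@T[:3,3], R.T@d
def onz(p,uv,z):
    o,d=ray(p,uv); return o+d*(z-o[2])/d[2]
def proj(p,X):
    f=240/np.tan(np.radians(p["vertical_fov"])/2); T=np.array(p["camera_from_world"])
    c=T[:3,:3]@np.array(X)+T[:3,3]; return np.array([p["cx"]+f*c[0]/-c[2],p["cy"]-f*c[1]/-c[2]])
E
python3 - <<'E'
from h import *
for n in("scene","side"):
    im=grab_frame(n); cv2.imwrite(f"pics/{n}0.png",im[...,::-1]); p=camera_params(n); print(n,{k:np.round(v,4).tolist() for k,v in p.items() if not isinstance(v,str)}, p.keys())
o=bot.get_obs(); print(o["time"],o["eef_pos"],np.round(o["ee_rot"],3),o["grip_width"])
E
```

```text
scene {'vertical_fov': 53.3842, 'cx': 325.2562, 'cy': 236.7785, 'camera_from_world': [[0.8289, -0.5592, -0.0126, -0.4676], [0.4185, 0.6051, 0.6772, -0.2189], [-0.3711, -0.5667, 0.7357, -0.7418], [0.0, 0.0, 0.0, 1.0]]} dict_keys(['vertical_fov', 'cx', 'cy', 'camera_from_world'])
side {'vertical_fov': 53.2867, 'cx': 322.6646, 'cy': 227.2103, 'camera_from_world': [[-0.9636, -0.2672, -0.0073, 0.5115], [0.1486, -0.5585, 0.8161, -0.165], [-0.2221, 0.7853, 0.5779, -0.7261], [0.0, 0.0, 0.0, 1.0]]} dict_keys(['vertical_fov', 'cx', 'cy', 'camera_from_world'])
0.1 [ 0.20210811 -0.69553025  0.25525626] [[-0.001  0.279 -0.96 ]
 [ 0.002 -0.96  -0.279]
 [-1.    -0.002  0.   ]] 1.0012283261046446
```

View pics/scene0.png

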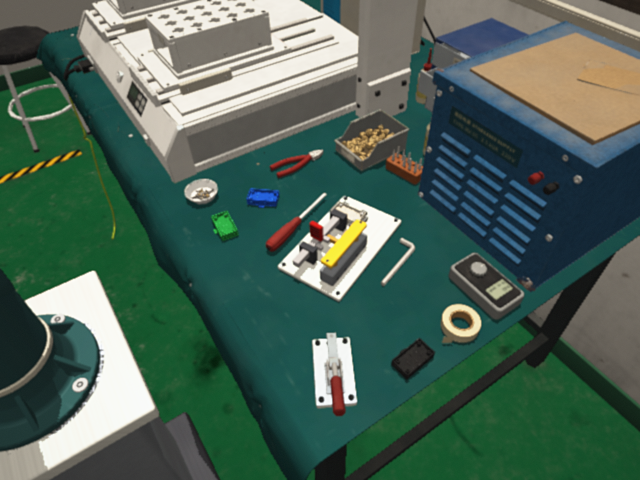

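View pics/side0.png

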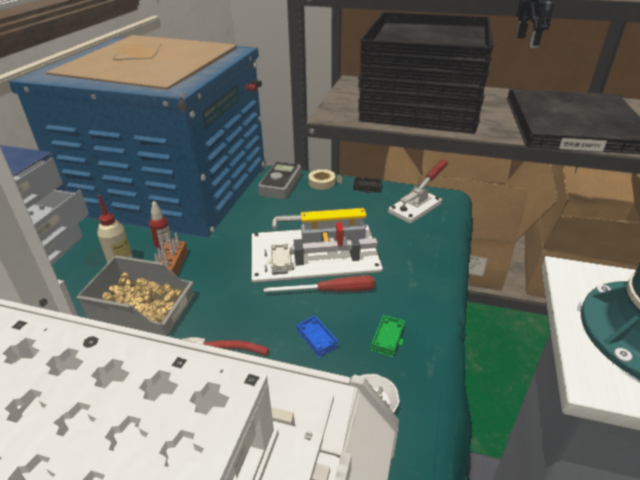

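The fixture is near (340,245) in the scene view and (315,250) in the side view. The housing end is the far one: upper right in scene, left in side. I'll measure the yellow bar, red knob and plate.

```bash
cat > m.py <<'E'
from h import *
out=[]
for n,roi in(("scene",(270,185,140,120)),("side",(240,200,150,90))):
    im=cv2.imread(f"pics/{n}0.png"); p=camera_params(n); x,y,w,h=roi
    hsv=cv2.cvtColor(im,cv2.COLOR_BGR2HSV)
    def comps(m,k):
        z=np.zeros_like(m); z[y:y+h,x:x+w]=m[y:y+h,x:x+w]
        c,_=cv2.findContours(z,cv2.RETR_EXTERNAL,cv2.CHAIN_APPROX_NONE)
        return sorted(c,key=cv2.contourArea)[::-1][:k]
    yel=comps(cv2.inRange(hsv,(22,130,120),(35,255,255)),1)
    red=comps(cv2.inRange(hsv,(0,150,80),(6,255,255))|cv2.inRange(hsv,(174,150,80),(180,255,255)),3)
    wh=comps(cv2.inRange(hsv,(0,0,165),(180,60,255)),1)
    for nm,cs,z in(("yel",yel,.068),("red",red,.08),("white",wh,.01)):
        for c in cs:
            q=cv2.approxPolyDP(cv2.convexHull(c),2 if nm!="white" else 3,True)[:,0].astype(float)
            print(n,nm,cv2.contourArea(c))
            for a in q: print("   ",a,np.round(onz(p,a,z)[:2],4))
    out.append(cv2.resize(im[y:y+h,x:x+w],None,fx=4,fy=4,interpolation=cv2.INTER_CUBIC))
for n,o in zip(("s","d"),out): cv2.imwrite(f"pics/crop_{n}.png",o)
E
python3 m.py
```

```text
scene yel 638.0
    [365. 222.] [ 0.5965 -0.0826]
    [365. 226.] [ 0.5904 -0.0906]
    [331. 266.] [ 0.4875 -0.1323]
    [321. 260.] [ 0.481  -0.1119]
    [331. 237.] [ 0.5248 -0.078 ]
    [356. 220.] [ 0.5861 -0.0692]
scene red 332.0
    [300. 219.] [ 0.4977 -0.0193]
    [277. 246.] [ 0.4311 -0.0519]
    [270. 246.] [ 0.4213 -0.0451]
    [270. 238.] [ 0.4304 -0.029 ]
    [295. 218.] [ 0.4916 -0.012 ]
scene red 71.5
    [311. 221.] [ 0.5112 -0.0347]
    [321. 226.] [ 0.519  -0.0552]
    [321. 240.] [ 0.5004 -0.0831]
    [313. 236.] [ 0.4942 -0.0674]
scene red 0.0
    [311. 235.] [ 0.4926 -0.0634]
scene white 3173.0
    [349. 197.] [0.65   0.0383]
    [400. 222.] [ 0.6901 -0.0784]
    [338. 299.] [ 0.4826 -0.1604]
    [278. 265.] [ 0.4353 -0.0361]
    [342. 197.] [0.638  0.0467]
side yel 601.0
    [365. 217.] [ 0.4784 -0.1021]
    [352. 219.] [ 0.4999 -0.0897]
    [301. 219.] [ 0.5894 -0.0659]
    [302. 212.] [ 0.5946 -0.0884]
    [363. 208.] [ 0.488  -0.1307]
side red 90.0
    [372. 280.] [0.4321 0.0777]
    [368. 286.] [0.4354 0.0923]
    [349. 287.] [0.4619 0.1016]
    [356. 281.] [0.4547 0.0861]
    [368. 277.] [0.4392 0.0726]
side red 79.0
    [338. 222.] [ 0.5181 -0.057 ]
    [342. 229.] [ 0.5063 -0.0383]
    [340. 244.] [0.4995 0.0039]
    [337. 238.] [ 0.5083 -0.0109]
side red 3.0
    [339. 287.] [0.476  0.1055]
    [334. 286.] [0.4837 0.1053]
    [337. 284.] [0.4805 0.0999]
side white 3496.5
    [252. 234.] [ 0.6936 -0.0725]
    [300. 230.] [ 0.6073 -0.1093]
    [374. 248.] [ 0.4563 -0.0899]
    [381. 269.] [ 0.4334 -0.0336]
    [253. 280.] [0.6405 0.052 ]
```

View pics/crop_s.png

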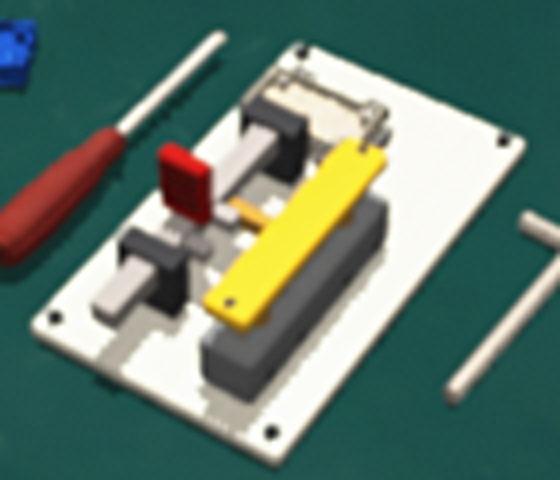

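```bash
cat > fit.py <<'E'
from h import *
from scipy.optimize import least_squares
A=115;B=68
obs={"scene":[((A,-B,10),(400.5,222)),((-A,-B,10),(338.5,300)),((-A,B,10),(277.5,265)),((20,-18,68),(358,219.7)),((20,-42,68),(366,223.5)),((-100,-42,68),(331,265.5)),((-100,-18,68),(320.7,260)),((-50,41,80),(310.5,221.5)),((-50,15,80),(320,227))],
"side":[((A,-B,10),(251.5,233.5)),((-A,B,10),(381.5,269.5)),((A,B,10),(252.5,280.5)),((20,-42,68),(301.5,211.5)),((-100,-42,68),(364.5,207.5)),((-100,-18,68),(366,217)),((20,-18,68),(300.5,219.5))]}
P={n:camera_params(n) for n in obs}
def W(v,q):
    c,s=np.cos(v[2]),np.sin(v[2]); q=np.array(q)/1000
    return np.array([v[0]+c*q[0]-s*q[1],v[1]+s*q[0]+c*q[1],q[2]])
def res(v): return np.concatenate([proj(P[n],W(v,q))-uv for n in obs for q,uv in obs[n]])
r=least_squares(res,[.562,-.055,.38],loss="soft_l1"); v=r.x
print(v,np.degrees(v[2])); print(np.round(res(v).reshape(-1,2),1).tolist())
from bench import bot
o=bot.get_obs();R=np.array(o["ee_rot"]);p=np.array(o["eef_pos"])
t=W(v,(-76,-1,0)); t[2]=.17
print("target",t,"tool shift",R.T@(t-p))
c,s=np.cos(v[2]),np.sin(v[2]); Rt=np.array([[0,s,-c],[0,-c,-s],[-1,0,0.]])
print("rotvec deg",np.degrees(cv2.Rodrigues(R.T@Rt)[0].ravel()))
E
python3 fit.py
```

```text
[ 0.564371   -0.05598215  0.37974558] 21.757819224665212
[[1.3, -1.8], [0.1, -0.5], [-1.1, 0.5], [-1.7, -1.7], [1.6, -0.3], [-0.3, 0.5], [-1.8, -0.1], [-3.0, 2.0], [-0.4, 2.3], [-0.0, -0.9], [0.2, -1.1], [-2.0, -1.9], [-1.6, 0.4], [-0.9, 0.2], [-0.1, -2.2], [0.3, -0.3]]
target [ 0.494156  -0.0850829  0.17     ] tool shift [ 0.08621371 -0.50449056 -0.45084703]
rotvec deg [-5.54946294e+00  2.59818263e-03  1.16377520e-01]
```

Emit:
drive_tool:
  commands:
    - [-5.5,0,0,0.03,-0.504,-0.451,0]
    - [-5.5,0,0,0.03,-0.504,-0.451,0]
    - [-5.5,0,0,0.03,-0.504,-0.451,0]
    - [-5.5,0,0,0.03,-0.504,-0.451,0]
    - [-5.5,0,0,0.03,-0.504,-0.451,0]
    - [-5.5,0,0,0.03,-0.504,-0.451,0]
    - [-5.5,0,0,0.03,-0.504,-0.451,0]
    - [-5.5,0,0,0.03,-0.504,-0.451,0]
    - [-5.5,0,0,0.03,-0.504,-0.451,0]
    - [-5.5,0,0,0.03,-0.504,-0.451,0]

```text
time: 0.93
eef_pos: [0.3825, -0.3188, 0.2377]
ee_rot: [[-0.0, 0.37, -0.929], [0.0, -0.929, -0.37], [-1.0, -0.0, 0.0]]
force: [1.3, 0.9, 0.1]
grip_width: 0.498
```

```bash
python3 fit.py | tail -2; python3 -c "
from h import *
o=bot.get_obs();print(o['time'],o['eef_pos'],o['grip_width'],o['force'])"
```

```text
target [ 0.494156  -0.0850829  0.17     ] tool shift [ 0.06766162 -0.17594188 -0.19014948]
rotvec deg [-0.07225813  0.01096639  0.01551231]
0.9333 [ 0.38249576 -0.31884747  0.23765042] 0.4978763039766466 [1.25698649 0.87215597 0.14672254]
```

Emit:
drive_tool:
  commands:
    - [0,0,0,0.04,-0.176,-0.19,0]
    - [0,0,0,0.04,-0.176,-0.19,0]
    - [0,0,0,0.04,-0.176,-0.19,0]
    - [0,0,0,0.04,-0.176,-0.19,0]
    - [0,0,0,0.04,-0.176,-0.19,0]
    - [0,0,0,0.04,-0.176,-0.19,0]
    - [0,0,0,0.04,-0.176,-0.19,0]
    - [0,0,0,0.04,-0.176,-0.19,0]
    - [0,0,0,0.04,-0.176,-0.19,0]

```text
time: 1.68
eef_pos: [0.4935, -0.0866, 0.1975]
ee_rot: [[-0.001, 0.372, -0.928], [-0.0, -0.928, -0.372], [-1.0, -0.0, 0.001]]
force: [0.1, -0.5, -0.5]
grip_width: 0.497
```

Run:
```python
from h import *
o=bot.get_obs();print(o['time'],o['eef_pos'],o['grip_width'],o['force'])
p=camera_params("wrist"); im=grab_frame("wrist"); cv2.imwrite("pics/w1.png",im[...,::-1])
print({k:np.round(v,4).tolist() for k,v in p.items()})
np.save("w1.npy",np.array(p["camera_from_world"]))
```

```text
1.6833 [ 0.49352037 -0.0865579   0.1974775 ] 0.4968999204987922 [ 0.12985854 -0.5394567  -0.49458576]
{'vertical_fov': 65.7065, 'cx': 319.3073, 'cy': 241.6898, 'camera_from_world': [[0.3715, -0.9284, 0.0006, -0.2636], [0.8897, 0.3558, -0.286, -0.3875], [0.2654, 0.1068, 0.9582, -0.444], [0.0, 0.0, 0.0, 1.0]]}
```

View pics/w1.png

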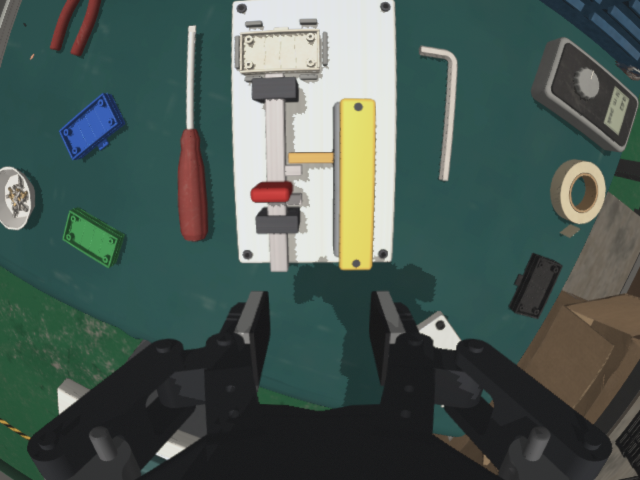

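The wrist view shows the yellow bar's top at columns 340–376 and rows 98–268. The knob's top is at about (271,190) and the open fingertips at (258,292) and (382,292). I'll measure bar and knob from this view.

```bash
cat > w.py <<'E'
from h import *
v=np.array([0.564371,-0.05598215,0.37974558])
def wonz(p,T,uv,z):
    f=240/np.tan(np.radians(p["vertical_fov"])/2); a=np.array([uv[0]-p["cx"],uv[1]-p["cy"]]); r=np.hypot(*a); th=r/f
    d=np.array([np.sin(th)*a[0]/r,-np.sin(th)*a[1]/r,-np.cos(th)]); R=T[:3,:3]; o=-R.T@T[:3,3]; d=R.T@d
    return o+d*(z-o[2])/d[2]
def fix(X):
    c,s=np.cos(v[2]),np.sin(v[2]); d=X[:2]-v[:2]; return np.round(1000*np.array([c*d[0]+s*d[1],-s*d[0]+c*d[1]]),1)
if __name__=="__main__":
    p=camera_params("wrist");T=np.load("w1.npy")
    for nm,uv,z,e in(("bar",(341,99),.068,(20,-18)),("bar",(375,99),.068,(20,-42)),("bar",(340,268.5),.068,(-100,-18)),("bar",(371,268.5),.068,(-100,-42)),
      ("plate",(233,1),.01,(115,68)),("plate",(395.5,1),.01,(115,-68)),("plate",(239,262),.01,(-115,68)),("plate",(392,262),.01,(-115,-68)),
      ("knob top rear L",(251,194),.08,(-50,41)),("knob top rear R",(291.5,193),.08,(-50,15)),("knob front",(271,183),.08,(-40,28))):
        print(nm,fix(wonz(p,T,uv,z)),e)
    o=bot.get_obs(); R=np.array(o["ee_rot"]); print("tcp fix",fix(np.array(o["eef_pos"])), "yaw",np.degrees(np.arctan2(-R[1,2],-R[0,2])))
E
python3 w.py
```

```text
bar [ 18.5 -16.1] (20, -18)
bar [ 19.1 -38.4] (20, -42)
bar [-98.4 -16.7] (-100, -18)
bar [-98.5 -38.9] (-100, -42)
plate [112.7  69.8] (115, 68)
plate [112.  -64.9] (115, -68)
plate [-114.7   69. ] (-115, 68)
plate [-114.5  -66.2] (-115, -68)
knob top rear L [-42.9  42.1] (-50, 41)
knob top rear R [-42.5  15.8] (-50, 15)
knob front [-35.9  28.9] (-40, 28)
tcp fix [-78.2  -3.3] yaw 21.66816973139555
```

Emit:
drive_tool:
  commands:
    - [0,0,0,0.035,-0.0035,0,0]
    - [0,0,0,0.07,-0.0035,0,0]
    - [0,0,0,0.098,-0.0035,0,0]
    - [0,0,0,0.098,-0.0035,0,0]
    - [0,0,0,0.098,-0.0035,0,0]
    - [0,0,0,0.098,-0.0035,0,0]

```text
time: 2.23
eef_pos: [0.4927, -0.0854, 0.1009]
ee_rot: [[0.001, 0.368, -0.93], [-0.001, -0.93, -0.368], [-1.0, 0.001, -0.001]]
force: [-0.9, 0.2, 0.1]
grip_width: 0.499
```

Run:
```python
from w import *
o=bot.get_obs();print(o['time'],o['eef_pos'],fix(np.array(o["eef_pos"])),o['force'])
im=grab_frame("scene")[...,::-1]; im2=grab_frame("side")[...,::-1]
a=cv2.resize(im[170:310,250:430],None,fx=3.5,fy=3.5,interpolation=2)[:, :400*2]; b=cv2.resize(im2[150:300,240:400],None,fx=3,fy=3,interpolation=2)
cv2.imwrite("pics/c2.png",cv2.resize(np.hstack([a[:450,:],np.vstack([b])[:450]]),(800,330)))
print(bot.get_obs()['force'])
```

```text
2.2333 [ 0.49269607 -0.08537378  0.10094675] [-77.5  -0.7] [-0.85730286  0.22103064  0.13026625]
[-0.11025131  0.21072826  0.12175489]
```

View pics/c2.png

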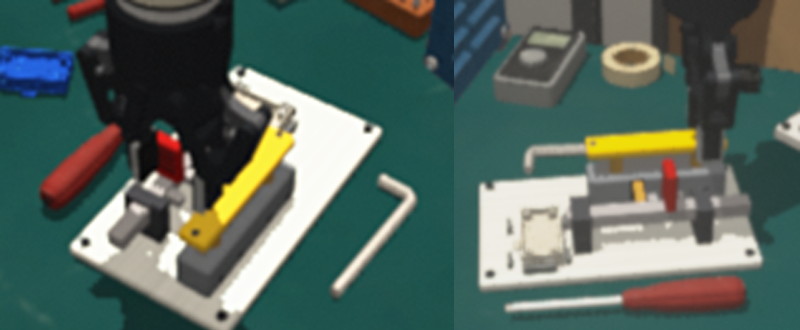

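The hand stands astride: one finger is over the bar and the other behind the knob, with a gap visible in the side crop. I'll press down by feel.

Emit:
drive_tool:
  commands:
    - [0,0,0,0.004,-0.001,0,0]
    - [0,0,0,0.008,-0.001,0,0]
    - [0,0,0,0.009,-0.001,0,0]
    - [0,0,0,0.009,-0.001,0,0]

```text
time: 2.67
eef_pos: [0.4922, -0.0828, 0.091]
ee_rot: [[0.0, 0.37, -0.929], [-0.0, -0.929, -0.37], [-1.0, 0.0, -0.0]]
force: [-0.4, -0.4, 1.6]
grip_width: 0.502
```

Emit:
drive_tool:
  commands:
    - [0,0,0,0.002,0,0,0]
    - [0,0,0,0.003,0,0,0]
    - [0,0,0,0.003,0,0,0]

```text
time: 2.92
eef_pos: [0.4922, -0.0829, 0.0878]
ee_rot: [[0.0, 0.37, -0.929], [-0.0, -0.929, -0.37], [-1.0, 0.0, -0.0]]
force: [0.2, -0.3, 4.0]
grip_width: 0.5
```

Emit:
drive_tool:
  commands:
    - [0,0,0,0.002,0,0,0]
    - [0,0,0,0.004,0,0,0]
    - [0,0,0,0.006,0,0,0]
    - [0,0,0,0.006,0,0,0]
    - [0,0,0,0.006,0,0,0]

```text
time: 3.33
eef_pos: [0.4922, -0.0829, 0.0818]
ee_rot: [[0.0, 0.37, -0.929], [-0.0, -0.929, -0.37], [-1.0, 0.0, -0.0]]
force: [-0.8, -0.8, 5.5]
grip_width: 0.5
```

Emit:
drive_tool:
  commands:
    - [0,0,0,0.001,0,0,0]
    - [0,0,0,0.001,0,0,0]
    - [0,0,0,0.001,0,0,0]

```text
time: 3.58
eef_pos: [0.4923, -0.0829, 0.081]
ee_rot: [[0.0, 0.37, -0.929], [-0.0, -0.929, -0.37], [-1.0, 0.0, -0.0]]
force: [-0.8, 0.1, 7.0]
grip_width: 0.503
```

Emit:
drive_tool:
  commands:
    - [0,0,0,0.0005,0,0,0]
    - [0,0,0,0.0005,0,0,0]
    - [0,0,0,0.0005,0,0,0]

```text
time: 3.83
eef_pos: [0.4922, -0.083, 0.0809]
ee_rot: [[0.0, 0.37, -0.929], [-0.0, -0.929, -0.37], [-1.0, 0.0, -0.0]]
force: [-1.3, 0.6, 10.7]
grip_width: 0.502
```

End stop reached, so the catch is fully down. I'll ease off slightly and push along the fixture's +x (tool −z).

Emit:
drive_tool:
  commands:
    - [0,0,0,-0.0005,0,-0.003,0]
    - [0,0,0,-0.0005,0,-0.006,0]
    - [0,0,0,-0.0005,0,-0.009,0]
    - [0,0,0,-0.0005,0,-0.012,0]
    - [0,0,0,-0.0005,0,-0.015,0]
    - [0,0,0,-0.0005,0,-0.018,0]
    - [0,0,0,-0.0005,0,-0.021,0]
    - [0,0,0,-0.0005,0,-0.024,0]

```text
time: 4.5
eef_pos: [0.5116, -0.0754, 0.081]
ee_rot: [[-0.006, 0.369, -0.93], [-0.002, -0.93, -0.369], [-1.0, -0.001, 0.006]]
force: [-6.2, -1.8, 13.6]
grip_width: 0.501
```

Emit:
drive_tool:
  commands:
    - [0,0,0,-0.0005,0,-0.002,0]
    - [0,0,0,-0.0005,0,-0.004,0]
    - [0,0,0,-0.0005,0,-0.006,0]
    - [0,0,0,-0.0005,0,-0.006,0]

```text
time: 4.83
eef_pos: [0.5177, -0.0729, 0.0811]
ee_rot: [[-0.005, 0.369, -0.929], [-0.001, -0.929, -0.369], [-1.0, -0.001, 0.005]]
force: [-3.3, -2.3, 7.3]
grip_width: 0.501
```

Run:
```python
from w import *
o=bot.get_obs();print(o['time'],o['eef_pos'],fix(np.array(o["eef_pos"])),o['force'])
im2=grab_frame("side")[...,::-1]; cv2.imwrite("pics/c3.png",cv2.resize(im2[150:300,240:400],None,fx=4,fy=4,interpolation=2))
```

```text
4.8333 [ 0.51766305 -0.0729241   0.08113978] [-49.7   1.6] [-3.31788588 -2.30759321  7.32789698]
```

View pics/c3.png

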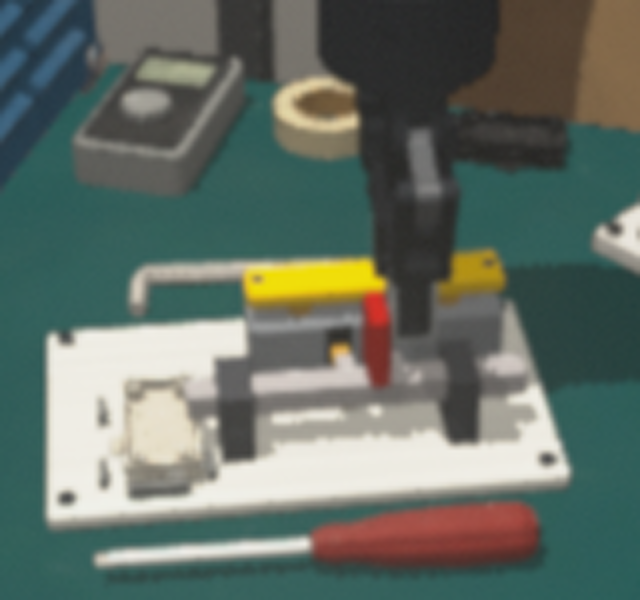

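The bar is down and the bolt nose has left the front guide, with the finger pushing the knob. The force is as expected, so I'll carry on.

Emit:
drive_tool:
  commands:
    - [0,0,0,0,0,-0.003,0]
    - [0,0,0,0,0,-0.006,0]
    - [0,0,0,0,0,-0.009,0]
    - [0,0,0,0,0,-0.012,0]
    - [0,0,0,0,0,-0.015,0]
    - [0,0,0,0,0,-0.018,0]
    - [0,0,0,0,0,-0.021,0]
    - [0,0,0,0,0,-0.024,0]
    - [0,0,0,0,0,-0.025,0]
    - [0,0,0,0,0,-0.025,0]

```text
time: 5.72
eef_pos: [0.5406, -0.0636, 0.0812]
ee_rot: [[-0.005, 0.369, -0.929], [-0.001, -0.929, -0.369], [-1.0, -0.001, 0.005]]
force: [-4.3, -0.7, 7.7]
grip_width: 0.501
```

Emit:
drive_tool:
  commands:
    - [0,0,0,0,0,-0.002,0]
    - [0,0,0,0,0,-0.004,0]
    - [0,0,0,0,0,-0.004,0]

```text
time: 5.97
eef_pos: [0.5443, -0.0621, 0.0811]
ee_rot: [[-0.006, 0.369, -0.929], [-0.001, -0.929, -0.369], [-1.0, -0.001, 0.006]]
force: [-4.2, -1.5, 9.3]
grip_width: 0.499
```

Emit:
drive_tool:
  commands:
    - [0,0,0,0,0,-0.002,0]
    - [0,0,0,0,0,-0.004,0]
    - [0,0,0,0,0,-0.004,0]

```text
time: 6.22
eef_pos: [0.548, -0.0606, 0.0812]
ee_rot: [[-0.006, 0.369, -0.929], [-0.001, -0.929, -0.369], [-1.0, -0.001, 0.006]]
force: [-4.4, -1.3, 8.5]
grip_width: 0.496
```

Emit:
drive_tool:
  commands:
    - [0,0,0,0,0,-0.001,0]
    - [0,0,0,0,0,-0.002,0]
    - [0,0,0,0,0,-0.002,0]

```text
time: 6.47
eef_pos: [0.5488, -0.0603, 0.0812]
ee_rot: [[-0.008, 0.369, -0.929], [-0.002, -0.929, -0.369], [-1.0, -0.001, 0.008]]
force: [-5.5, -2.7, 10.9]
grip_width: 0.498
```

Emit:
drive_tool:
  commands:
    - [0,0,0,0,0,-0.001,0]
    - [0,0,0,0,0,-0.002,0]
    - [0,0,0,0,0,-0.002,0]

```text
time: 6.72
eef_pos: [0.5489, -0.0603, 0.0811]
ee_rot: [[-0.011, 0.369, -0.929], [-0.003, -0.929, -0.369], [-1.0, -0.002, 0.011]]
force: [-8.5, -3.0, 13.5]
grip_width: 0.5
```

Run:
```python
from w import *
o=bot.get_obs();print(o['time'],o['eef_pos'],fix(np.array(o["eef_pos"])),o['force'])
im2=grab_frame("side")[...,::-1]; cv2.imwrite("pics/c4.png",cv2.resize(im2[150:300,240:400],None,fx=4,fy=4,interpolation=2))
```

```text
6.7167 [ 0.54885061 -0.06026848  0.08112145] [-16.    1.8] [-8.48520035 -2.97242012 13.52211744]
```

View pics/c4.png

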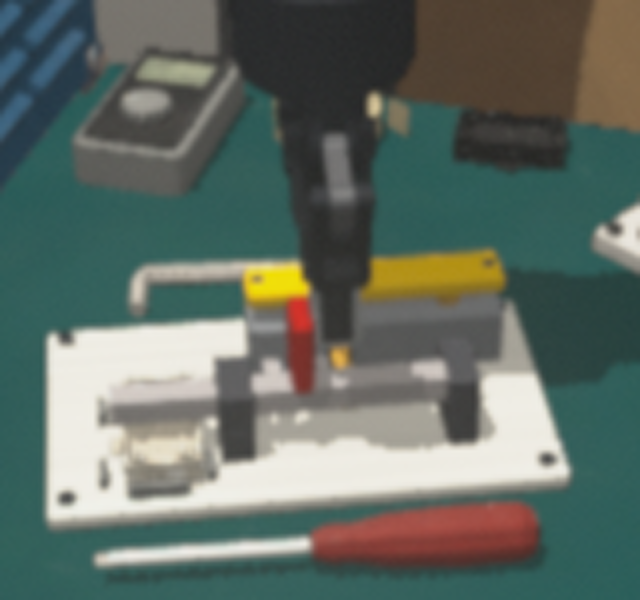

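The arm stopped at fixture x=−16 mm, which is knob +45 mm. The force is rising, and the bolt lies over the housing. I'll back off a little, then lift.

Emit:
drive_tool:
  commands:
    - [0,0,0,0,0,0.002,0]
    - [0,0,0,0,0,0.004,0]
    - [0,0,0,0,0,0.006,0]
    - [0,0,0,0,0,0.006,0]
    - [0,0,0,-0.004,0,0.006,0]
    - [0,0,0,-0.01,0,0.006,0]
    - [0,0,0,-0.02,0,0.006,0]
    - [0,0,0,-0.04,0,0.006,0]
    - [0,0,0,-0.07,0,0.006,0]
    - [0,0,0,-0.1,0,0.006,0]

```text
time: 7.6
eef_pos: [0.5477, -0.0602, 0.1819]
ee_rot: [[-0.003, 0.37, -0.929], [0.0, -0.929, -0.37], [-1.0, -0.001, 0.003]]
force: [1.3, 0.6, 0.4]
grip_width: 0.499
```

Emit:
drive_tool:
  commands:
    - [0,0,0,-0.03,0,0.03,0]
    - [0,0,0,-0.06,0,0.06,0]
    - [0,0,0,-0.06,0,0.06,0]
    - [0,0,0,-0.06,0,0.06,0]

```text
time: 7.93
eef_pos: [0.4922, -0.0835, 0.2434]
ee_rot: [[0.003, 0.368, -0.93], [-0.001, -0.93, -0.368], [-1.0, 0.002, -0.003]]
force: [0.9, 0.3, -1.3]
grip_width: 0.501
```

Run:
```python
from w import *
o=bot.get_obs();print(o['time'],o['eef_pos'],o['force'])
im2=grab_frame("side")[...,::-1]; cv2.imwrite("pics/c5.png",cv2.resize(im2[150:300,240:400],None,fx=4,fy=4,interpolation=2))
P=camera_params("side")
c,s=np.cos(v[2]),np.sin(v[2])
def W(q): q=np.array(q)/1000; return [v[0]+c*q[0]-s*q[1],v[1]+s*q[0]+c*q[1],q[2]]
f=lambda q:np.round((proj(P,W(q))-[240,150])*4)
for b in(41,45): print("knob rear top +y edge, bolt",b,f((-50+b,41,80)))
for z in(68,58): print("bar corner (-100,-18) z",z,f((-100,-18,z)),"(20,-18)",f((20,-18,z)))
# yellow lower-front edge before/after
for n,im in(("before",cv2.imread("pics/side0.png")),("after",im2)):
    h=cv2.cvtColor(np.ascontiguousarray(im),cv2.COLOR_BGR2HSV); m=cv2.inRange(h,(22,130,120),(35,255,255))[200:240,300:370]
    print(n,cv2.boundingRect(m), [int(np.flatnonzero(m[:,k]).min()) if m[:,k].any() else None for k in(5,20,35,50,60)])
```

```text
7.9333 [ 0.49219011 -0.08352028  0.24337007] [ 0.91787703  0.3438592  -1.26533155]
knob rear top +y edge, bolt 41 [320. 326.]
knob rear top +y edge, bolt 45 [311. 327.]
bar corner (-100,-18) z 68 [504. 259.] (20,-18) [243. 277.]
bar corner (-100,-18) z 58 [503. 277.] (20,-18) [244. 295.]
before (1, 8, 65, 14) [12, 11, 10, 9, 8]
after (1, 8, 65, 14) [12, 11, 10, 9, 8]
```

View pics/c5.png

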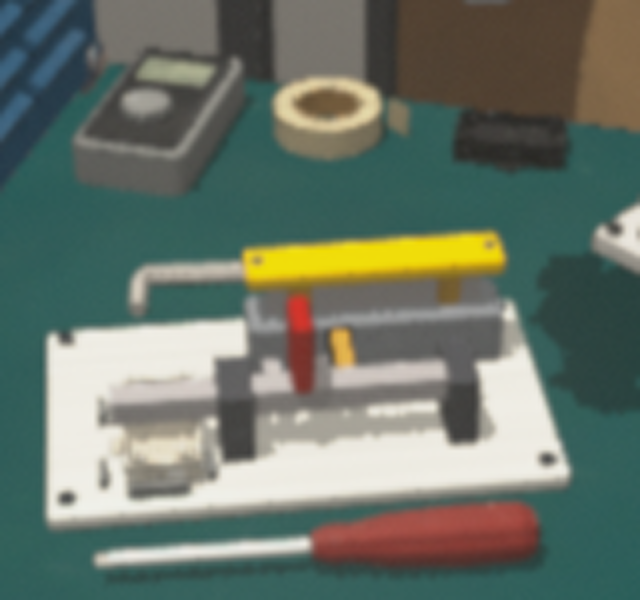

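The bar is back to its original pixels, so it is fully up. The bolt is home over the housing with the tooth behind its fin, the bystanders haven't moved, and the hand is clear.

```bash
python3 -c "
from bench import sign_off
print(sign_off())"
```

```text
the job is handed in; nothing more can be done
None
```

The housing is locked into its fixture, and I handed the job in at about 8 s of the 38 s allowed.

- **What I did:** One fingertip pressed the yellow catch down to its end stop. I felt contact at about 3 N and the stop at about 10 N. The other fingertip then pushed the red knob along the fixture's +x until the arm stopped moving. That was at fixture x = −16 mm, which matches 45 mm of bolt travel. I backed off slightly, lifted the hand and moved clear.
- **Last checks:** In the side view the yellow bar is at exactly the same pixels as before the press, so the catch sprang fully up. The bolt lies over the housing with the catch tooth behind its fin. The screwdriver and hex key beside the fixture look unmoved, and the wrist force was near zero.
- **What disagreed:** The wrist camera put the bar and knob about 1–3 mm off in y from the fixed-camera fit, so I centred the hand between the two. It also put the knob's rear edge about 7 mm too far forward, probably because I picked that edge wrongly. The push by feel matched the fixed-camera fit instead.

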